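# Swing the high-power objective in on a hardness tester

## Robot

A 6-joint arm with a two-finger parallel gripper is mounted at the origin on the work surface. World frame = base frame: x ahead of the robot, y to its left, z up, the work surface at z = 0. Lengths are in m, angles in rad, forces in N, time in s.
With the tool pointing down it reaches from about 0.425 to 1.125 m from the base axis. Payload 14.9 kg.
Tool frame: the origin (TCP) lies midway between the tips of the shut fingers; the grasp point (between the pads) lies 19 mm behind it; z points along the fingers, y is the line along which they close (so a half turn about z gives the same grasp; the last joint's range is limited). The gripper opens to 91 mm and grips with 3 to 60 N. Pads are 32 mm wide; open, the fingers measure 118 mm over their backs; the gripper's body (76 mm by 178 mm) begins 60 mm behind the grasp point.
Start: joints at [1.163, 0.379, 1.734, -0, 1.028, -0.033], TCP at [0.256, 0.651, 0.214] pointing down, gripper open.
Joint ranges: [-2.77, 2.77], [-0.74, 2.19], [0, 2.66], [-1.06, 4.2], [0.31, 2.87], [-3.08, 3.08]. Speed limits (rad/s): [1.89, 1.89, 2.39, 3.14, 3.14, 3.14].

## Interface

Orientations are given as a unit quaternion [x, y, z, w].
In Python, from bench import observe, capture, order, models gives the robot as it stands.
- The arm moves only by the tool jog_arm, never from a script. Its argument "motion" is text: rows parted by semicolons, each of 7 numbers parted by spaces: the shift along the tool's x, y, z in m, then the turn, a rotation vector about the tool's x, y, z in rad, then the opening, from -1 (shut) to 1 (fully open), so that 0 is half open. A call has exactly 10 rows; each row is the pose to reach, as a shift and turn from the pose commanded when the call began, along the tool's axes at that moment; what a row does not reach only later rows make up. A row lasts 1/12 s, in which the tool goes at most 41.7 mm and 7.16 degrees, less where a joint would pass 70% of its speed; a pose out of reach is approached as far as the arm can. A call with a gripper value outside its range is refused whole. The fingers move at their own pace and stop on an object; the grip force is fixed at half the most. Time passes only in rows, so rows that repeat a pose let the fingers close, or fill a call up. It gives the time, the measured TCP pose, the force, the opening and the grip force at its end, in the units of the state.
- observe(): the state, without advancing time (a new reading comes with each control period).
- capture(name): name is "scene" or "top" or "wrist"; returns a dict with "frame" (384x512x3 uint8, red, green, blue), "range_z" (384x512 float32, m along the optical axis (not along the pixel's ray), 0 where there is no reading), "camera_matrix" (3x3 intrinsics, pixels), "D" ([k1, k2, p1, p2, k3] as OpenCV has them; the pictures are not rectified), "T" (4x4, takes a point from camera to world coordinates); the wrist camera has in their place "tool_from_camera" (4x4, takes a point from camera to tool coordinates, whose origin is the TCP and whose axes are the flange's). Camera axes: x right, y down, z forward; pixel columns grow to the right and rows downward; lengths in m; the calibration is good to about 2 mm. A picture is of the moment at which its call begins: read the wrist's pose just before it.
- order.close_job(): hands the job in; it is judged then, once.
Trained networks look in a picture, given as the dict that the camera call returned (one of the last four; its "shot" number tells which), for a name from the list of things; names that differ only in an ending like _2 or _b are one class to them, and where a whole thing is asked for, a point or a joint stands for the part that bears it (a point fixed in the world has none). Each returns a list of dicts, best first, with "score" (0 to 1); they miss things now and then, are a little off and sometimes report something else, mostly with a low value. They report only what shows in the picture. A call takes as long as a camera call.
- models.find_in(picture, label): "rect" ([left, top, width, height] in pixels, round what is visible of it).
- models.silhouettes(picture, label): "region" (384x512 bool, what is visible of it) and "rect" ([left, top, width, height] in pixels, round what is visible of it).
The state is a dict: "clock": time; "joints": joint angles; "joint_vel": joint speeds; "effort": joint torques, N m; "eef_pos": TCP position; "tool_rot": TCP orientation; "ft_force": force on the tool from outside, world axes, zero at the start; "wrist_torque": the same for the moment, N m; "width": finger opening in m; "grip_force": force on a finger pad.
Only numpy, scipy, OpenCV 4.12 (cv2) and the standard library are available. Lean on these libraries where they do the work, as an engineer would, in place of code of your own. Each camera call takes 0.05 s, during which the arm holds its last target. There are 200 camera calls.

## Task

The indent on the test block has been made and is to be measured: push the black turret of the hardness tester round by its finger tabs until the objective with the blue ring clicks in at the front, straight over the test block, then take the hand away. Push gently with the fingertips, keep off the lenses and indenters, and leave the test block and everything else on the bench where they are.

Things in the scene. Friction and masses are not known exactly. Their poses are not given: they have to be found in the camera images.
- tester: White bench hardness tester, fixed, 420 long x 190 wide x 480 mm high. Origin on the table right under the turret's vertical axis; its -x axis points out of its front, +z up. The column stands 150 to 270 mm behind the turret axis, 125 mm wide. Below the turret the stage, 115 mm square with its top at z 125 mm, is centred 45 mm in front of the turret axis; the base below is 62 mm high.
- turret (a joint): Turret angle, rad, positive counter-clockwise from above; 0 (or +-6.283) puts the blue-ring objective in the working place. Turns over a full turn either way. A spring detent clicks every 60 deg (1.047 rad) and pulls home from 20 deg either side; midway it can rest between clicks; pushing it out takes 4 N at a tab. Stations counter-clockwise: blue ring, steel indenter, yellow, red, green ring, brass indenter.
- tabs: Three black finger tabs sticking out of the turret rim, to be pushed sideways; 120 deg apart, each from 65 to 140 mm from the turret axis, 14 mm wide, 16 high (z 190 to 206 mm), with an inlay on top in the colour of the objective in line with it. Origin on the turret axis at z 198 mm; -x axis along the blue tab, yellow 120 deg counter-clockwise from it seen from above, green 240.
- tab_blue (a point): Point in the middle of the blue tab's height and width, 120 mm from the turret axis (the tab ends at 140 mm).
- lenses: The four objectives and two indenters hanging under the turret disc (disc 136 mm across, z 188 to 209 mm): they reach from z 146 to 188 mm, at most 59 mm from the turret axis. Not to be touched. Origin and axes as tabs.
- lens_blue (a point): Centre of the front lens of the blue-ring objective, 45 mm from the turret axis, in line with the blue tab.
- work_axis (a point): The working place on the tester: 45 mm in front of the turret axis at z 146 mm. The blue objective's front lens must come here.
- nose (a point): Lower front edge of the tester's head, 58 mm in front of the turret axis at z 222 mm. The head overhangs the turret: its nose, up to z 304 mm, is rounded in front (radius 58 mm about the turret axis) and 108 mm wide behind; from 130 mm behind the turret axis on the head is 150 mm wide, up to z 330 mm, with a camera tube to 480 mm. Tabs stick out from under it in front and at the sides.
- block: Round polished steel test block, 48 mm across and 10 mm high, lying loose on the stage under the working place. Origin at the centre of its underside. Must not be shifted.
- mount_black: Black resin-mounted specimen, 31 mm across, 20 mm high, loose on the table. Origin at the centre of its underside. Bystander.
- mount_green: Green resin-mounted specimen, same size, loose. Bystander.
- mount_red: Dark red resin-mounted specimen, same size, loose. Bystander.
- case: Closed wooden indenter case, 80 x 115 x 33 mm, loose. Origin at the centre of its underside. Bystander.
- spirit: Small bottle of cleaning spirit, 52 mm across, 125 mm high, loose. Origin at the centre of its underside. Bystander.
- caliper: Digital caliper lying flat, 235 mm long, loose. Origin under the middle of its beam. Bystander.

How it is judged:
At the end, for the whole second after the job is handed in: The blue-ring objective is clicked in at the working place (its front lens within 3 mm of the working axis, seen from above), the turret is at rest and the test block has not shifted by 4 mm (horizontal distance between lens_blue and work_axis below 0.003 m and velocity of joint turret between -0.05 and 0.05 rad/s and distance of block from where it was at the start of the episode below 0.004 m); the robot touches nothing.
It fails at once if a lens or indenter is touched (more than 1 N) (contact force between lenses and the fingers above 1 N or contact force between lenses and the arm above 1 N).
It fails at once if the tester or one of its tabs is pushed or struck with more than 60 N (contact force between tester and the fingers above 60 N).
It fails at once if the test block is shifted by more than 4 mm or lifted (distance of block from where it was at the start of the episode above 0.004 m).
It fails at once if something else on the bench is moved by more than 15 mm, or lifted (distance of any of mount_black, mount_green, mount_red, case, spirit, caliper from where it was at the start of the episode above 0.015 m).
It also fails if it takes over 67 s, if anything falls off the work surface, if the arm or the gripper's body presses on something with over 40 N, if the wrist force passes 120 N, or if a joint passes its speed limit or range.

## Working session

There is one attempt and no reset: what is moved stays moved. The work goes in short steps, Python scripts to look and compute and a tool call to move; the robot and the scene stay as the last step left them, time stands still between calls to the robot, and variables do not carry over. Pictures are saved under pics/ and viewed, at most 10 in all, crops included, and the job is handed in when it is done.

Besides the shell and the picture viewer there is one more tool, called after "Request:" as a command line: name --argument value ..., lists and objects as JSON in quotes. jog_arm: Moves the arm, as the interface text tells. Its arguments: {"type":"object","properties":{"motion":{"type":"string"}},"required":["motion"]}

```bash
mkdir -p pics; python3 - <<'E'
from bench import observe,capture,models
import cv2,numpy as np
s=observe();print(s['clock'],s['eef_pos'],s['tool_rot'],s['joints'])
ims=[]
for n in ['scene','top']:
    p=capture(n);np.savez(''+n,**{k:p[k] for k in('frame','range_z','camera_matrix','D','T')})
    cv2.imwrite(f'pics/{n}0.png',cv2.resize(p['frame'][:,:,::-1],(768,576)))
    for l in ['tester','tabs','turret','tab_blue','block','lenses','case','spirit','caliper']:
        r=models.find_in(p,l)[:2];print(n,l,[(np.round(a['rect']),round(a['score'],2)) for a in r])
    print(p['T'].round(3).tolist())
E
```

```text
0.0 [0.25611867 0.65104387 0.21330629] [ 1.86306288e-01  9.82491574e-01 -5.10360431e-04 -1.16886301e-04] [ 1.16268298e+00  3.79381839e-01  1.73478207e+00  5.41840604e-06
  1.02847588e+00 -3.33135672e-02]
scene tester [(array([290., 203., 222., 181.]), 0.91)]
scene tabs [(array([299., 285.,  40.,  34.]), 0.93), (array([157., 210.,  28.,  52.]), 0.26)]
scene turret [(array([303., 248.,  46.,  71.]), 0.78)]
scene tab_blue [(array([238., 150.,  16.,  41.]), 0.68), (array([301., 290.,  38.,  30.]), 0.63)]
scene block [(array([335., 298.,   9.,   6.]), 0.18)]
scene lenses []
scene case []
scene spirit [(array([156., 210.,  26.,  50.]), 0.9)]
scene caliper [(array([244., 154.,  10.,  36.]), 0.56)]
[[-0.808, 0.362, -0.465, 0.924], [0.589, 0.478, -0.652, 0.371], [-0.014, -0.8, -0.599, 0.681], [0.0, 0.0, 0.0, 1.0]]
top tester [(array([ 18., 113., 192., 136.]), 0.83)]
top tabs [(array([104., 144.,  85.,  75.]), 0.97)]
top turret [(array([102., 141.,  87.,  75.]), 0.93)]
top tab_blue [(array([101., 146.,  86.,  69.]), 0.67)]
top block [(array([168., 197.,   4.,   0.]), 0.59), (array([270., 163.,  10.,  11.]), 0.4)]
top lenses []
top case [(array([311., 168.,  38.,  29.]), 0.78)]
top spirit [(array([278., 130.,  16.,  19.]), 0.77)]
top caliper [(array([319., 228.,  69.,  39.]), 0.87)]
[[-0.044, -0.978, 0.204, 0.321], [-0.999, 0.043, -0.008, -0.181], [-0.001, -0.204, -0.979, 1.239], [0.0, 0.0, 0.0, 1.0]]
```

View pics/scene0.png

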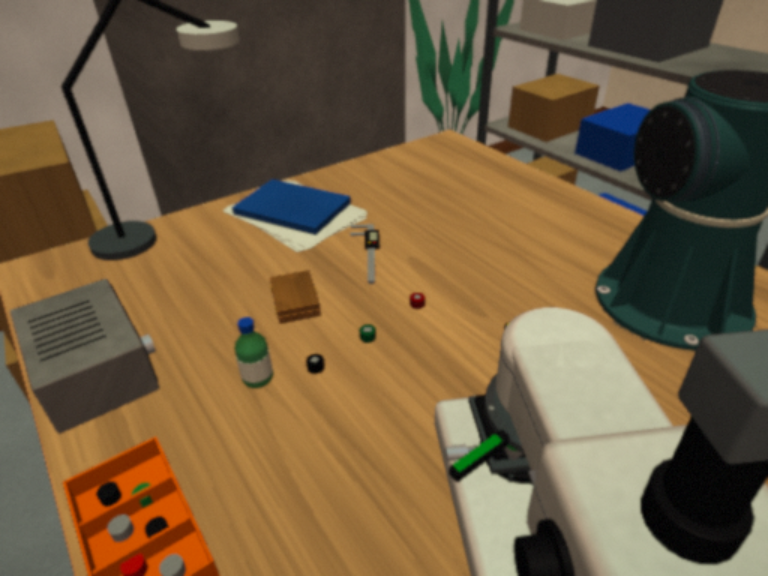

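View pics/top0.png

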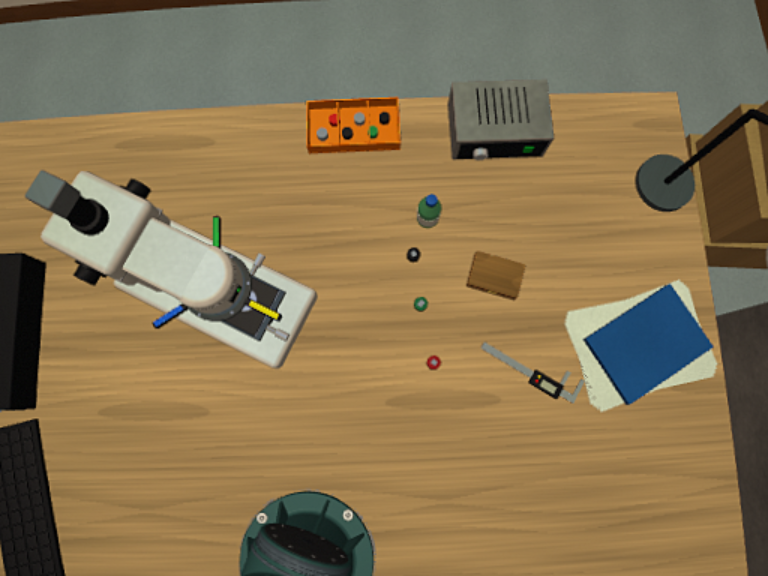

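The scene view shows the tester at the right with the green tab visible at (475,455). In the top view the head is at left with its front towards lower right. The yellow tab is at (265,310), nearly at the front, green is at (217,232) and blue at (170,316). So blue has to go counter-clockwise by about 120°.

```bash
cat > geo.py <<'E'
import numpy as np,cv2
def px2w(p,uv,z=None):
    K,D,T=p['camera_matrix'],p['D'],p['T']
    n=cv2.undistortPoints(np.array(uv,float).reshape(-1,1,2),K,D).reshape(-1,2)
    d=np.c_[n,np.ones(len(n))]@T[:3,:3].T; o=T[:3,3]
    return o+d*((z-o[2])/d[:,2])[:,None]
def tabs(p):
    h=cv2.cvtColor(p['frame'],cv2.COLOR_RGB2HSV);out={}
    for c,(a,b) in dict(blue=(100,130),yellow=(22,35),green=(45,75)).items():
        m=(h[...,0]>=a)&(h[...,0]<=b)&(h[...,1]>150)&(h[...,2]>60)
        m[:,:95]=0;m[:,200:]=0;m[:140]=0;m[225:]=0
        v,u=np.nonzero(m)
        if len(u)<5: continue
        w=px2w(p,np.c_[u,v],.206)[:,:2];c0=w.mean(0);U,S,V=np.linalg.svd(w-c0);t=(w-c0)@V[0]
        out[c]=(c0,V[0],len(u),c0+V[0]*t.min(),c0+V[0]*t.max())
    return out
E
python3 - <<'E'
from geo import *
p=dict(np.load('top.npz'))
t=tabs(p)
for k,v in t.items(): print(k,[np.round(a,3) for a in v], np.degrees(np.arctan2(v[1][1],v[1][0])))
# axis = intersection of tab lines lsq
A=np.zeros((2,2));b=np.zeros(2)
for v in t.values():
    P=np.eye(2)-np.outer(v[1],v[1]);A+=P;b+=P@v[0]
c=np.linalg.solve(A,b);print('axis',c)
for k,v in t.items(): d=v[0]-c;print(k,np.hypot(*d),np.degrees(np.arctan2(d[1],d[0])),max(np.hypot(*(e-c)) for e in v[3:]))
# base edges of tester at z=.062 : white mask, corner pixels near front (manual picks in 768 image)
q=px2w(p,np.array([[316,292],[278,366],[232,345]])/1.5,.062);print(q)
# plan image of white base pts from depth 
z=p['range_z'];v,u=np.mgrid[0:384,0:512]
n=cv2.undistortPoints(np.c_[u.ravel(),v.ravel()].astype(float).reshape(-1,1,2),p['camera_matrix'],p['D']).reshape(-1,2)
w=np.c_[n,np.ones(len(n))]*z.reshape(-1,1);w=w@p['T'][:3,:3].T+p['T'][:3,3]
near=(np.hypot(*(w[:,:2]-c).T)<.5)&(z.ravel()>0)
m=near&(w[:,2]>.05)&(w[:,2]<.072)
print('base',m.sum(),cv2.minAreaRect(w[m,:2].astype('float32')))
m=near&(w[:,2]>.32)&(w[:,2]<.335);print('head',m.sum(),cv2.minAreaRect(w[m,:2].astype('float32')))
m=near&(w[:,2]>.296)&(w[:,2]<.308);print('nose',m.sum(),cv2.minAreaRect(w[m,:2].astype('float32')))
m=near&(w[:,2]>.12)&(w[:,2]<.128);print('stage',m.sum(),cv2.minAreaRect(w[m,:2].astype('float32')))
for x in (.3,.4,.5):print(x)
E
```

```text
blue [array([0.496, 0.225]), array([-0.514,  0.858]), np.int64(83), array([0.512, 0.198]), array([0.481, 0.25 ])] 120.96187546329722
yellow [array([0.501, 0.041]), array([-0.485, -0.875]), np.int64(94), array([0.516, 0.067]), array([0.487, 0.015])] -119.00386669277874
green [array([0.652, 0.132]), array([-0.956, -0.292]), np.int64(82), array([0.686, 0.143]), array([0.536, 0.097])] -163.01708129895894
axis [0.55379097 0.11274105]
blue 0.12600300354725857 117.38605110946915 0.15558434238096622
yellow 0.08919209117667022 -126.07224547826615 0.11888859771695344
green 0.09984768726830918 11.355084369536234 0.13591299853920763
[[ 0.55856419 -0.04262832  0.062     ]
 [ 0.40352741  0.04061255  0.062     ]
 [ 0.45164505  0.13856413  0.062     ]]
base 2724 ((0.5496530532836914, 0.19943177700042725), (0.8226710557937622, 0.719382107257843), 67.15126037597656)
head 2367 ((0.4046134948730469, 0.1556609869003296), (0.7825403213500977, 0.19242647290229797), 33.33597183227539)
nose 2737 ((0.4126819968223572, 0.0952472984790802), (0.7209372520446777, 0.22604206204414368), 38.41667938232422)
stage 479 ((0.39094308018684387, -0.08019188046455383), (0.5636399388313293, 0.6327314972877502), 16.226165771484375)
0.3
0.4
0.5
```

Request:
jog_arm --motion "-0.03 -0.03 -0.03 0 0 0.1; -0.216 -0.238 -0.087 0 0 0.85 -1; -0.216 -0.238 -0.087 0 0 0.85 -1; -0.216 -0.238 -0.087 0 0 0.85 -1; -0.216 -0.238 -0.087 0 0 0.85 -1; -0.216 -0.238 -0.087 0 0 0.85 -1; -0.216 -0.238 -0.087 0 0 0.85 -1; -0.216 -0.238 -0.087 0 0 0.85 -1; -0.216 -0.238 -0.087 0 0 0.85 -1; -0.216 -0.238 -0.087 0 0 0.85 -1"

```text
schema error: expected 7 numbers
```

Request:
jog_arm --motion "-0.216 -0.238 -0.087 0 0 0.85 -1; -0.216 -0.238 -0.087 0 0 0.85 -1; -0.216 -0.238 -0.087 0 0 0.85 -1; -0.216 -0.238 -0.087 0 0 0.85 -1; -0.216 -0.238 -0.087 0 0 0.85 -1; -0.216 -0.238 -0.087 0 0 0.85 -1; -0.216 -0.238 -0.087 0 0 0.85 -1; -0.216 -0.238 -0.087 0 0 0.85 -1; -0.216 -0.238 -0.087 0 0 0.85 -1; -0.216 -0.238 -0.087 0 0 0.85 -1"

```text
clock: 1.83
eef_pos: [0.371, 0.3497, 0.3018]
tool_rot: [0.576, 0.817, 0.001, 0.0]
ft_force: [-0.7, -0.9, -0.1]
width: 0.0271
grip_force: 0.0
```

```bash
cat > go.py <<'E'
import sys,numpy as np
from bench import observe
from scipy.spatial.transform import Rotation as R
AX=np.array([.552,.132])
def rel(targets,s=None):
    """targets: (x,y,z,yaw_deg of tool y) -> tool shift + turn"""
    s=s or observe();r=R.from_quat(s['tool_rot']);p=np.array(s['eef_pos']);yt=r.as_matrix()[:,1]
    print('t',round(s['clock'],2),'pos',p.round(4),'yaw',np.degrees(np.arctan2(yt[1],yt[0])).round(1),'F',np.round(s['ft_force'],1),'q',np.round(s['joints'],2))
    for x,y,z,w in targets:
        w=np.radians(w);Y=np.array([np.cos(w),np.sin(w),0]);Z=np.array([0,0,-1.]);M=np.c_[np.cross(Y,Z),Y,Z]
        print(*(r.inv().apply(np.array([x,y,z])-p)).round(3),*(r.inv()*R.from_matrix(M)).as_rotvec().round(3))
def arc(th,r=.118,z=.190,off=.0205):
    """tool place pushing ccw on a tab at angle th deg, tool y tangential"""
    a=np.radians(th);e=np.array([np.cos(a),np.sin(a)]);t=np.array([-e[1],e[0]])
    q=AX+r*e-off*t;return (*q,z,th+90)
E
python3 -c "
from go import *
rel([arc(-119,z=.30,off=.045),arc(-119,z=.19,off=.045)])"
```

```text
t 1.83 pos [0.371  0.3497 0.3018] yaw 19.7 F [-0.7 -0.9 -0.1] q [ 0.71 -0.03  2.05  0.    1.12  0.37]
-0.31 -0.021 0.002 0.001 -0.001 0.849
-0.31 -0.021 0.112 0.001 -0.001 0.849
```

Request:
jog_arm --motion "-0.31 -0.021 0.002 0 0 0.85 -1; -0.31 -0.021 0.002 0 0 0.85 -1; -0.31 -0.021 0.002 0 0 0.85 -1; -0.31 -0.021 0.002 0 0 0.85 -1; -0.31 -0.021 0.002 0 0 0.85 -1; -0.31 -0.021 0.002 0 0 0.85 -1; -0.31 -0.021 0.002 0 0 0.85 -1; -0.31 -0.021 0.002 0 0 0.85 -1; -0.31 -0.021 0.002 0 0 0.85 -1; -0.31 -0.021 0.002 0 0 0.85 -1"

```text
clock: 2.67
eef_pos: [0.4558, 0.0522, 0.2985]
tool_rot: [0.861, 0.508, -0.0, -0.0]
ft_force: [0.1, -0.2, 0.1]
width: 0.0004
grip_force: 0.0
```

```bash
python3 - <<'E'
from go import *
from bench import capture
import cv2
rel([arc(-119,off=.045)])
p=capture('top');f=p['frame'][:,:,::-1]
cv2.imwrite('pics/top1.png',cv2.resize(f[120:270,60:260],(800,600)))
E
```

```text
t 2.67 pos [0.4558 0.0522 0.2985] yaw -28.9 F [ 0.1 -0.2  0.1] q [ 0.06 -0.13  2.14  0.    1.13  0.57]
-0.002 0.001 0.109 -0.001 0.0 0.001
```

View pics/top1.png

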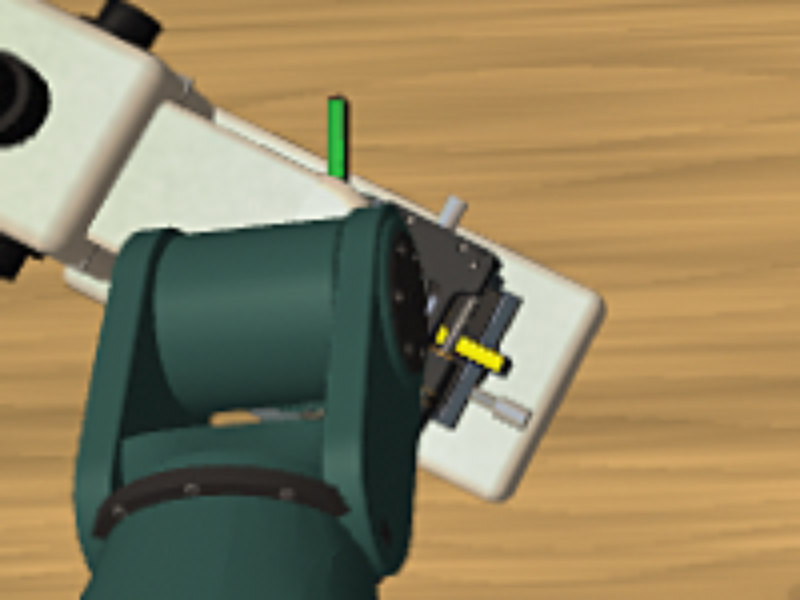

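The top view shows the closed gripper above the robot side of the yellow tab, which is at about (480,355) in the crop. The way down is clear.

Request:
jog_arm --motion "0 0 0.015 0 0 0 -1; 0 0 0.03 0 0 0 -1; 0 0 0.045 0 0 0 -1; 0 0 0.06 0 0 0 -1; 0 0 0.075 0 0 0 -1; 0 0 0.085 0 0 0 -1; 0 0 0.095 0 0 0 -1; 0 0 0.102 0 0 0 -1; 0 0 0.109 0 0 0 -1; 0 0 0.109 0 0 0 -1"

```text
clock: 3.55
eef_pos: [0.4551, 0.0523, 0.1889]
tool_rot: [0.861, 0.509, -0.001, -0.0]
ft_force: [-0.1, -0.3, -0.1]
width: 0.0
grip_force: 0.0
```

```bash
python3 - <<'E'
from go import *
rel([arc(a) for a in (-121,-119,-116,-113,-110,-107,-104,-101,-98,-95,-90,-85,-80,-75,-72)])
E
```

```text
t 3.55 pos [0.4551 0.0523 0.1889] yaw -28.9 F [-0.1 -0.3 -0.1] q [0.06 0.02 2.22 0.   0.89 0.57]
-0.001 0.022 -0.001 -0.001 0.001 0.037
-0.001 0.026 -0.001 -0.001 0.001 0.003
-0.002 0.032 -0.001 -0.001 0.001 -0.05
-0.003 0.038 -0.001 -0.001 0.001 -0.102
-0.003 0.044 -0.001 -0.001 0.001 -0.155
-0.003 0.051 -0.001 -0.001 0.001 -0.207
-0.003 0.057 -0.001 -0.001 0.001 -0.259
-0.002 0.063 -0.001 -0.001 0.001 -0.312
-0.001 0.069 -0.001 -0.001 0.001 -0.364
0.0 0.075 -0.001 -0.001 0.0 -0.416
0.003 0.085 -0.001 -0.001 0.0 -0.504
0.007 0.095 -0.001 -0.001 0.0 -0.591
0.012 0.105 -0.001 -0.001 0.0 -0.678
0.017 0.113 -0.001 -0.001 0.0 -0.765
0.021 0.119 -0.001 -0.001 0.0 -0.818
```

Request:
jog_arm --motion "-0.001 0.01 -0.001 0 0 0 -1; -0.001 0.017 -0.001 0 0 0 -1; -0.001 0.022 -0.001 0 0 0 -1; -0.001 0.026 -0.001 0 0 0 -1; -0.002 0.029 -0.001 0 0 -0.03 -1; -0.002 0.032 -0.001 0 0 -0.05 -1; -0.002 0.035 -0.001 0 0 -0.075 -1; -0.003 0.038 -0.001 0 0 -0.1 -1; -0.003 0.041 -0.001 0 0 -0.13 -1; -0.003 0.044 -0.001 0 0 -0.155 -1"

```text
clock: 4.38
eef_pos: [0.4925, 0.028, 0.1909]
tool_rot: [0.819, 0.574, -0.0, -0.0]
ft_force: [-3.8, 0.5, 2.2]
width: 0.0005
grip_force: 1.8
```

```bash
python3 - <<'E'
from go import *
rel([arc(a) for a in (-107,-104,-101,-98,-95,-92,-89,-86,-83,-80,-77,-74,-72)])
E
```

```text
t 4.38 pos [0.4925 0.028  0.1909] yaw -19.9 F [-3.8  0.5  2.2] q [0.01 0.08 2.16 0.   0.9  0.36]
-0.001 0.006 0.001 -0.001 0.0 -0.051
-0.001 0.012 0.001 -0.001 0.0 -0.103
-0.002 0.019 0.001 -0.001 0.0 -0.156
-0.002 0.025 0.001 -0.001 0.0 -0.208
-0.001 0.031 0.001 -0.001 0.0 -0.26
-0.001 0.037 0.001 -0.001 0.0 -0.313
0.0 0.044 0.001 -0.001 0.0 -0.365
0.002 0.05 0.001 -0.001 0.0 -0.417
0.004 0.056 0.001 -0.001 0.0 -0.47
0.006 0.062 0.001 -0.001 0.0 -0.522
0.008 0.067 0.001 -0.001 -0.0 -0.574
0.01 0.073 0.001 -0.001 -0.0 -0.627
0.012 0.077 0.001 -0.001 -0.0 -0.662
```

Contact force is about 4 N, so the tab is being pushed. I carry on along the arc.

Request:
jog_arm --motion "-0.001 0.006 0.001 0 0 -0.05 -1; -0.001 0.012 0.001 0 0 -0.1 -1; -0.002 0.019 0.001 0 0 -0.155 -1; -0.002 0.025 0.001 0 0 -0.21 -1; -0.001 0.031 0.001 0 0 -0.26 -1; -0.001 0.037 0.001 0 0 -0.31 -1; 0 0.044 0.001 0 0 -0.365 -1; 0.002 0.05 0.001 0 0 -0.415 -1; 0.004 0.056 0.001 0 0 -0.47 -1; 0.006 0.062 0.001 0 0 -0.52 -1"

```text
clock: 5.22
eef_pos: [0.5535, 0.0124, 0.19]
tool_rot: [0.643, 0.766, -0.0, 0.0]
ft_force: [-0.4, -0.7, 0.1]
width: 0.0004
grip_force: 0.1
```

```bash
python3 - <<'E'
from go import *
from geo import *
from bench import capture
rel([arc(a) for a in (-78,-76,-74,-72,-70,-68,-66)])
p=capture('top')
for k,v in tabs(p).items():print(k,v[2],v[0].round(3),np.degrees(np.arctan2(*(v[0]-AX)[::-1])).round(1))
E
```

```text
t 5.22 pos [0.5535 0.0124 0.19  ] yaw 10.0 F [-0.4 -0.7  0.1] q [-0.02  0.18  2.04 -0.    0.91 -0.19]
-0.001 0.003 -0.0 0.0 0.0 -0.036
-0.001 0.007 -0.0 0.0 0.0 -0.071
-0.001 0.011 -0.0 0.0 0.0 -0.105
-0.002 0.015 -0.0 0.0 0.0 -0.14
-0.002 0.02 -0.0 0.0 0.0 -0.175
-0.002 0.024 -0.0 0.0 0.0 -0.21
-0.001 0.028 -0.0 0.0 0.0 -0.245
```

Request:
jog_arm --motion "-0.001 0.004 0 0 0 -0.035 -1; -0.001 0.008 0 0 0 -0.07 -1; -0.001 0.012 0 0 0 -0.105 -1; -0.001 0.004 0 0 0 -0.05 -1; -0.001 -0.012 0 0 0 0 -1; -0.001 -0.02 -0.005 0 0 0 -1; -0.001 -0.02 -0.04 0 0 0 -1; -0.001 -0.02 -0.08 0 0 0 -1; 0 -0.02 -0.11 0 0 0 -1; 0 -0.02 -0.11 0 0 0 -1"

```text
clock: 6.1
eef_pos: [0.5358, 0.0092, 0.3069]
tool_rot: [0.644, 0.765, 0.003, 0.004]
ft_force: [1.5, 0.4, 1.1]
width: 0.0005
grip_force: 0.0
```

```bash
python3 - <<'E'
from go import *
from geo import *
from bench import capture
rel([arc(181,z=.30,off=.05),(.47,.03,.3,-60),(.425,.06,.30,-89)])
p=capture('top')
for k,v in tabs(p).items():print(k,v[2],v[0].round(3),np.degrees(np.arctan2(*(v[0]-AX)[::-1])).round(1))
cv2.imwrite('pics/top2.png',cv2.resize(p['frame'][120:270,60:260,::-1],(800,600)))
E
```

```text
t 6.1 pos [0.5358 0.0092 0.3069] yaw 9.8 F [1.5 0.4 1.1] q [-0.03  0.01  2.   -0.    1.12 -0.2 ]
0.186 -0.072 0.006 0.008 -0.006 1.725
0.032 -0.061 0.006 0.009 -0.004 1.219
0.069 -0.101 0.006 0.008 -0.006 1.725
```

View pics/top2.png

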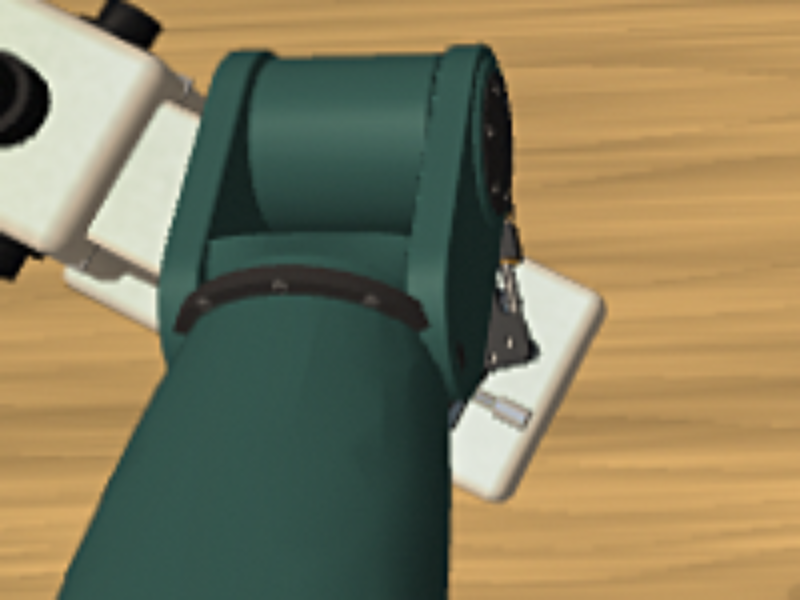

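Request:
jog_arm --motion "0.055 -0.078 -0.03 0 0 0.9 -1; 0.055 -0.078 -0.03 0 0 0.9 -1; 0.055 -0.078 -0.03 0 0 0.9 -1; 0.055 -0.078 -0.03 0 0 0.9 -1; 0.186 -0.072 -0.03 0 0 1.2 -1; 0.186 -0.072 -0.03 0 0 1.2 -1; 0.186 -0.072 -0.03 0 0 1.2 -1; 0.186 -0.072 -0.03 0 0 1.2 -1; 0.186 -0.072 -0.03 0 0 1.2 -1; 0.186 -0.072 -0.03 0 0 1.2 -1"

```text
clock: 6.98
eef_pos: [0.4298, 0.1814, 0.329]
tool_rot: [0.963, 0.27, -0.001, 0.0]
ft_force: [0.6, -0.9, -0.8]
width: 0.0005
grip_force: 0.0
```

```bash
python3 - <<'E'
from go import *
from geo import *
from bench import capture
rel([arc(181,z=.30,off=.05)])
p=capture('top')
for k,v in tabs(p).items():print(k,v[2],v[0].round(3),np.degrees(np.arctan2(*(v[0]-AX)[::-1])).round(1))
cv2.imwrite('pics/top3.png',cv2.resize(p['frame'][120:270,60:260,::-1],(800,600)))
E
```

```text
t 6.98 pos [0.4298 0.1814 0.329 ] yaw -58.7 F [ 0.6 -0.9 -0.8] q [ 0.35 -0.14  2.1  -0.    1.19  1.37]
0.002 0.003 0.029 0.0 0.002 0.529
blue 35 [0.465 0.131] -179.6
yellow 81 [0.607 0.044] -57.9
green 5 [0.541 0.09 ] -104.0
```

View pics/top3.png

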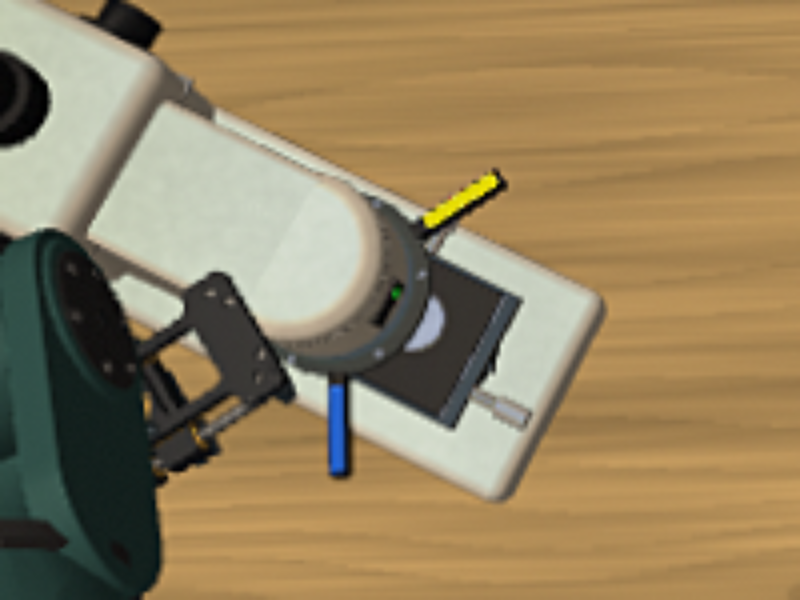

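The picture shows the turret one click on. Yellow is at (465,205), blue at (340,430) pointing at the robot, and the gripper is behind the blue tab. Next I turn and lower for the second stroke.

Request:
jog_arm --motion "0.002 0.003 0.02 0 0 0.12 -1; 0.002 0.003 0.03 0 0 0.24 -1; 0.002 0.003 0.03 0 0 0.36 -1; 0.002 0.003 0.04 0 0 0.48 -1; 0.002 0.003 0.06 0 0 0.53 -1; 0.002 0.003 0.08 0 0 0.53 -1; 0.002 0.003 0.1 0 0 0.53 -1; 0.002 0.003 0.12 0 0 0.53 -1; 0.002 0.003 0.139 0 0 0.53 -1; 0.002 0.003 0.139 0 0 0.53 -1"

```text
clock: 7.87
eef_pos: [0.4316, 0.1777, 0.1873]
tool_rot: [1.0, 0.011, -0.003, 0.001]
ft_force: [-1.2, -0.1, -0.9]
width: 0.0008
grip_force: 0.0
```

```bash
python3 - <<'E'
from go import *
rel([arc(a) for a in (179,181,184,187,190,193)])
E
```

```text
t 7.87 pos [0.4316 0.1777 0.1873] yaw -88.7 F [-1.2 -0.1 -0.9] q [ 0.34  0.04  2.21 -0.    0.9   1.89]
0.002 0.023 -0.003 0.002 0.005 0.04
0.001 0.027 -0.003 0.002 0.006 0.005
0.0 0.034 -0.003 0.002 0.006 -0.047
-0.0 0.04 -0.003 0.002 0.006 -0.1
-0.0 0.046 -0.003 0.001 0.006 -0.152
-0.0 0.052 -0.003 0.001 0.006 -0.204
```

Request:
jog_arm --motion "0.001 0.012 -0.003 0 0 0 -1; 0.001 0.018 -0.003 0 0 0 -1; 0.001 0.023 -0.003 0 0 0 -1; 0.001 0.027 -0.003 0 0 0 -1; 0 0.031 -0.003 0 0 -0.025 -1; 0 0.034 -0.003 0 0 -0.05 -1; 0 0.037 -0.003 0 0 -0.075 -1; 0 0.04 -0.003 0 0 -0.1 -1; 0 0.043 -0.003 0 0 -0.125 -1; 0 0.046 -0.003 0 0 -0.15 -1"

```text
clock: 8.7
eef_pos: [0.4345, 0.1328, 0.1943]
tool_rot: [0.996, 0.085, -0.0, -0.0]
ft_force: [-2.9, 3.8, 1.9]
width: 0.0009
grip_force: 1.9
```

```bash
python3 - <<'E'
from go import *
rel([arc(a) for a in (193,196,199,202,205,208,211,214,217,220,223)])
E
```

```text
t 8.7 pos [0.4345 0.1328 0.1943] yaw -80.2 F [-2.9  3.8  1.9] q [0.24 0.01 2.23 0.   0.9  1.64]
-0.003 0.007 0.004 -0.001 0.0 -0.056
-0.004 0.013 0.004 -0.001 0.0 -0.108
-0.004 0.019 0.004 -0.001 0.0 -0.161
-0.004 0.026 0.004 -0.001 0.0 -0.213
-0.004 0.032 0.004 -0.001 0.0 -0.265
-0.003 0.038 0.004 -0.001 0.0 -0.318
-0.002 0.044 0.004 -0.001 0.0 -0.37
-0.0 0.05 0.004 -0.001 0.0 -0.422
0.001 0.056 0.004 -0.001 0.0 -0.475
0.003 0.062 0.004 -0.001 0.0 -0.527
0.006 0.068 0.004 -0.001 0.0 -0.58
```

Request:
jog_arm --motion "-0.002 0.007 0.002 0 0 -0.055 -1; -0.003 0.013 0.003 0 0 -0.11 -1; -0.004 0.019 0.003 0 0 -0.16 -1; -0.004 0.026 0.003 0 0 -0.215 -1; -0.004 0.032 0.003 0 0 -0.265 -1; -0.003 0.038 0.003 0 0 -0.32 -1; -0.002 0.044 0.003 0 0 -0.37 -1; 0 0.05 0.003 0 0 -0.42 -1; 0.001 0.056 0.003 0 0 -0.475 -1; 0.003 0.062 0.003 0 0 -0.525 -1"

```text
clock: 9.53
eef_pos: [0.4483, 0.0718, 0.1913]
tool_rot: [0.94, 0.342, 0.0, 0.0]
ft_force: [0.3, 0.1, 0.0]
width: 0.0001
grip_force: 0.1
```

```bash
python3 - <<'E'
from go import *
rel([arc(a) for a in (222,224,226,228,230)])
E
```

```text
t 9.53 pos [0.4483 0.0718 0.1913] yaw -50.0 F [0.3 0.1 0. ] q [0.11 0.01 2.23 0.   0.9  0.98]
-0.001 0.004 0.001 0.0 -0.001 -0.035
-0.001 0.008 0.001 0.0 -0.0 -0.07
-0.001 0.013 0.001 0.0 -0.0 -0.105
-0.002 0.017 0.001 0.0 -0.0 -0.14
-0.002 0.021 0.001 0.0 -0.0 -0.175
```

Request:
jog_arm --motion "-0.001 0.004 0 0 0 -0.035 -1; -0.001 0.008 0 0 0 -0.07 -1; -0.001 0.012 0 0 0 -0.1 -1; -0.001 0.004 0 0 0 -0.05 -1; -0.001 -0.01 0 0 0 0 -1; -0.001 -0.02 -0.005 0 0 0 -1; -0.001 -0.02 -0.04 0 0 0 -1; -0.001 -0.02 -0.08 0 0 0 -1; 0 -0.02 -0.12 0 0 0 -1; 0 -0.02 -0.14 0 0 0 -1"

```text
clock: 10.37
eef_pos: [0.4364, 0.088, 0.3363]
tool_rot: [0.94, 0.342, 0.003, 0.001]
ft_force: [0.8, 0.9, 0.1]
width: 0.0006
grip_force: 0.0
```

```bash
python3 - <<'E'
from go import *
rel([(.41,.22,.34,-50)])
E
```

```text
t 10.37 pos [0.4364 0.088  0.3363] yaw -50.0 F [0.8 0.9 0.1] q [ 0.15 -0.19  2.13  0.    1.2   1.02]
0.065 -0.118 -0.004 0.003 -0.005 -0.001
```

Request:
jog_arm --motion "0.016 -0.03 -0.004 0 0 0 -1; 0.033 -0.06 -0.004 0 0 0 -1; 0.05 -0.09 -0.004 0 0 0 -1; 0.065 -0.118 -0.004 0 0 0 -1; 0.065 -0.118 -0.004 0 0 0 -1; 0.065 -0.118 -0.004 0 0 0 -1; 0.065 -0.118 -0.004 0 0 0 -1; 0.065 -0.118 -0.004 0 0 0 -1; 0.065 -0.118 -0.004 0 0 0 -1; 0.065 -0.118 -0.004 0 0 0 -1"

```text
clock: 11.2
eef_pos: [0.41, 0.2191, 0.335]
tool_rot: [0.94, 0.34, 0.0, 0.0]
ft_force: [0.2, 0.6, 0.3]
width: 0.0003
grip_force: 0.0
```

```bash
python3 - <<'E'
from go import *
from geo import *
from bench import capture
rel([])
p=capture('top')
for k,v in tabs(p).items():print(k,v[2],v[0].round(3),np.degrees(np.arctan2(v[1][1],v[1][0])).round(1),np.degrees(np.arctan2(*(v[0]-AX)[::-1])).round(1))
cv2.imwrite('pics/top4.png',cv2.resize(p['frame'][120:270,60:260,::-1],(800,600)))
E
```

```text
t 11.2 pos [0.41   0.2191 0.335 ] yaw -50.3 F [0.2 0.6 0.3] q [ 0.44 -0.15  2.1  -0.    1.2   1.32]
blue 88 [0.502 0.04 ] -118.1 -118.7
yellow 80 [0.658 0.135] -178.8 1.9
green 56 [0.504 0.205] 109.0 123.4
```

View pics/top4.png

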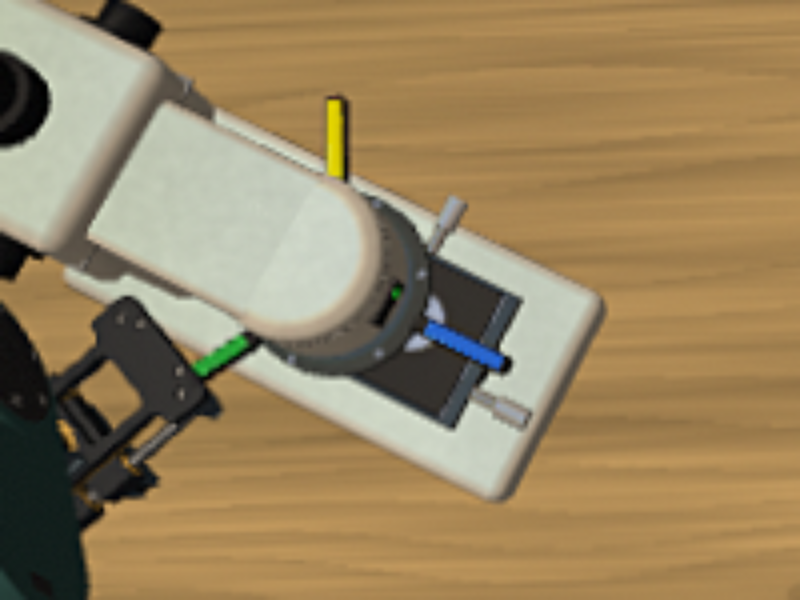

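The blue tab is at (470,345), exactly where yellow was when it was clicked in. The hand is clear at z 0.335, above the green tab.

```bash
python3 -c "
from bench import order
print(order.close_job())"
```

```text
the job is handed in; nothing more can be done
None
```

I pushed the turret round two clicks, and in the last camera view the blue tab sits at the front (within about 1°, by camera) with the hand clear of everything; the job is handed in, but it returned no verdict.

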